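Clamp the ceramic capacitor with the coupler's coarse and fine knobs

ROBOT

A 6-joint arm with a two-finger parallel gripper is mounted at the origin on the work surface. World frame = base frame: x ahead of the robot, y to its left, z up, the work surface at z = 0. Lengths are in m, angles in rad, forces in N, time in s.
With the tool pointing down it reaches from about 0.35 to 0.8 m from the base axis. Payload 7.3 kg.
Tool frame: the origin (TCP) lies at the very end of the fingers, on their centre line; the grasp point (between the pads) lies 19 mm behind it; z points along the fingers, y is the line along which they close (so a half turn about z gives the same grasp; the last joint's range is limited). The gripper opens to 85 mm and grips with 20 to 120 N. Pads are 22 mm wide; open, the fingers measure 114 mm over their backs; the gripper's body (76 mm by 85 mm) begins 54 mm behind the grasp point. The pads swing forward as they close: fully open they stand 13 mm farther back than shut.
Start: joints at [-1.48, 0.342, 1.524, -0, 1.275, -0.146], TCP at [0.123, -0.51, 0.231] pointing down, gripper open.
Joint ranges: [-2.53, 2.53], [-0.77, 2.02], [0.04, 2.7], [-1, 4.14], [0.28, 2.66], [-3.11, 3.11]. Speed limits (rad/s): [2.57, 2.57, 3.14, 3.14, 3.14, 3.14].

INTERFACE

Orientations are given as a unit quaternion [w, x, y, z].
In Python, from bench import arm, cams, order gives the robot as it stands. The module is installed in compiled form; this text tells all that it offers.
- The arm moves only by the tool servo_tool, never from a script. Its argument "plan" is a list of rows, each a list of 5 numbers: the shift along the tool's x, y, z in mm, then the turn about the tool's z in degrees, then the finger opening in mm, from 0 to 85.4. A call has exactly 10 rows; each row shifts and turns the commanded pose from where the row before left it, along the tool's axes as they then stand; what a row does not reach is not made up. A row lasts 1/10 s, in which the tool goes at most 50 mm and 8.59 degrees, less where a joint would pass 70% of its speed; a pose out of reach is approached as far as the arm can. A call is refused whole if a number of a shift passes 50 or a number of a turn 8.59, either way. A call with a gripper value outside its range is refused whole. The fingers move at their own pace and stop on an object; "force" is the grip in N (left out, the last holds). Time passes only in rows, so rows that do not move let the fingers close, or fill a call up. It gives the time, the measured TCP pose, the force, the opening and the grip force at its end, in the units of the state.
- arm.state(): the state, without advancing time (a new reading comes with each control period).
- cams.snapshot(name): name is "scene" or "top" or "wrist"; returns the picture (384x512x3 uint8, red, green, blue); there is no depth.
- cams.camera_info(name): a dict with "fx", "fy", "cx", "cy" (pixels), "R" (3x3) and "t" (3): a world point X has camera coordinates R X + t; the wrist camera has in their place "hand_eye" (4x4, takes a point from camera to tool coordinates, whose origin is the TCP and whose axes are the flange's). Camera axes: x right, y down, z forward; pixel columns grow to the right and rows downward; lengths in m; the calibration is good to about 2 mm. A picture is of the moment at which its call begins: read the wrist's pose just before it. camera_info takes no time and is no camera call.
- order.hand_in(): hands the job in; it is judged then, once.
The state is a dict: "time_s": time; "joints": joint angles; "dq": joint speeds; "effort": joint torques, N m; "ee_pos": TCP position; "eef_rot": TCP orientation; "wrist_force": force on the tool from outside, world axes, zero at the start; "ft_torque": the same for the moment, N m; "width": finger opening in m; "finger_force": force on a finger pad.
Only numpy, scipy, OpenCV 4.12 (cv2) and the standard library are available. Lean on these libraries where they do the work, as an engineer would, in place of code of your own. Each camera call takes 0.05 s, during which the arm holds its last target. There are 200 camera calls.

TASK

Clamp the white ceramic capacitor that lies in the antenna coupler's holder: turn the large outer knob clockwise until the copper contact has pushed the capacitor home against the brass one and the red needle of the pressure gauge stands in the yellow band, leaving the inner knob alone meanwhile. Then turn the small inner knob on top of it clockwise until the needle stands in the green band, and let go. Go gently: the needle must not enter the green band before the inner knob is used, and must never reach the red band, where the ceramic cracks; do not push the other loose things about.

Things in the scene. Friction and masses are not known exactly. Their poses are not given: they have to be found in the camera images.
- coupler: antenna coupler, dark grey case 220 (x) x 300 (y) x 90 mm high, light grey top panel; fixed. Origin: centre of its underside, z up. On the panel, in its frame: upright knob pair at x -45, y -80 mm; flat round gauge (110 mm across, 12 mm high) at about x 40, y 0; capacitor holder, a white trough along x at y 105, reaching 32 mm above the panel
- outer_grip (a point): on the axis of the large black outer knob (coarse drive), 26 mm above the panel: grip here. Round, 50 mm across, 4 to 34 mm above the panel, 60 mm clear all round. Clockwise from above drives the copper contact forward 8 mm per rad, so 4 rad of needle per rad once clamped; stiff: 0.18 N m plus 0.008 N m per newton of clamping; stays where left. Needs 1.5 to 4.3 rad, so several grasps
- inner_grip (a point): on the axis of the small silvery inner knob (fine drive, same axis as the outer), 56 mm above the panel: grip here. Round, 24 mm across, 34 to 66 mm above the panel. Clockwise from above moves the sprung brass contact towards the capacitor, 0.9 mm per rad: about 5 N or 0.45 rad of needle per rad once clamped. Friction 0.05 N m; stays where left; turns independently of the outer knob
- inner_mark (a point): white mark on the top of the inner knob, 11 mm from its axis; it goes round with the inner knob
- gauge (a joint): angle (rad) of the gauge's red needle: 0 at rest, growing clockwise by 0.09 rad per newton on the sprung brass contact; it moves only once the capacitor presses there. Yellow band 0.18 to 0.72, green 0.81 to 1.26, red from 1.8. At rest it points to the coupler's +y, 0.35 rad turned towards -x
- contact: the copper contact (20 mm across) at the -x end of the trough, driven along the coupler's +x by the outer knob. Origin: centre of its front face
- cap: the white ceramic capacitor, a round rod 24 mm in diameter and 50 mm long with steel end caps and a blue ring, lying loose along the coupler's x in the trough, 1 to 19 mm short of the brass contact. Origin: on its underside, midway along
- fine_block: the steel block (16 x 32 x 28 mm) at the +x end of the trough, moved by the inner knob; origin on the trough's axis, mid-block. It carries the gauge and the sprung brass contact (22 mm across, 6 N per mm), whose face stands somewhere from 18 to 26 mm in front (-x) of the block's origin: its setting differs each time and is not reported, so the touch must be found by feel and gauge
- tray: loose grey tray 90 x 70 x 25 mm, a bystander; origin: centre of underside
- spare: brown spare capacitor lying in the tray, a bystander, 24 mm by 50 mm
- mic: black hand microphone 85 x 50 x 28 mm, a bystander
- screwdriver: screwdriver lying between the coupler and the robot, a bystander
- mug: blue mug 76 mm across, 85 mm high, a bystander
- connector: small brass and steel coaxial connector, 30 mm long, a bystander
- tin: tin can 60 mm across, 70 mm high, a bystander
Things that resemble listed ones, but are neither listed nor needed, are in the scene too. What is shaped like the cap but black or turquoise is not meant.

How it is judged:
On the way, in this order (a step that is already met when the one before it is completed fails the run):
1. with the outer knob, the inner one not yet turned, the capacitor is pushed home on the brass contact and the needle stands in the yellow band (0.18 to 0.72 rad) (value of joint gauge between 0.18 and 0.72 rad and contact force between cap and fine_block above 1 N and distance of inner_mark from where it was at the start of the episode below 0.003 m), for 0.3 s.
2. with the inner knob, turned by at least 0.17 rad, the needle is brought into the green band (0.81 to 1.26 rad) (value of joint gauge between 0.81 and 1.26 rad and contact force between cap and fine_block above 6 N and distance of inner_mark from where it was at the start of the episode above 0.0018 m), for 0.3 s.
At the end, for the whole second after the job is handed in: the knobs are let go, the needle rests in the green band (0.81 to 1.26 rad, 9 to 14 N) and the capacitor is at rest, clamped against the brass contact with at least 6 N (value of joint gauge between 0.81 and 1.26 rad and contact force between cap and fine_block above 6 N and linear speed of cap below 0.01 m/s); the robot touches nothing.
It fails at once if the needle reaches the red band (1.8 rad) or the capacitor is pressed on the brass contact with over 21 N (value of joint gauge above 1.8 rad or contact force between cap and fine_block above 21 N).
It fails at once if the needle enters the green band (0.81 rad) before the inner knob is turned (value of joint gauge above 0.81 rad and distance of inner_mark from where it was at the start of the episode below 0.0012 m).
It fails at once if a bystander is pushed more than 20 mm from its place (distance of any of tray, spare, mic, screwdriver, mug, connector, tin from where it was at the start of the episode above 0.02 m).
It also fails if it takes over 70 s, if anything falls off the work surface, if the arm or the gripper's body presses on something with over 40 N, if the wrist force passes 120 N, or if a joint passes its speed limit or range.

## Working session

There is one attempt and no reset: what is moved stays moved. The work goes in short steps, Python scripts to look and compute and a tool call to move; the robot and the scene stay as the last step left them, time stands still between calls to the robot, and variables do not carry over. Pictures are saved under pics/ and viewed, at most 10 in all, crops included, and the job is handed in when it is done.

Besides the shell and the picture viewer there is one more tool, called after "Call:" as name(argument=value, ...) on one line, values as JSON. servo_tool: Moves the arm, as the interface text tells. Its arguments: {"type":"object","properties":{"plan":{"type":"array"},"force":{"type":"number"}},"required":["plan"]}

```bash
mkdir -p pics; python3 - <<'E'
from bench import arm,cams
import cv2,numpy as np
s=arm.state();print(s)
for n in("scene","top"):
    cv2.imwrite(f"pics/{n}0.png",cams.snapshot(n)[:,:,::-1]);print(n,cams.camera_info(n))
print(cams.camera_info("wrist"))
E
```

```text
{'time_s': 0.0, 'joints': array([-1.48000184e+00,  3.42722790e-01,  1.52502477e+00, -5.14942656e-05,
        1.27538722e+00, -1.45974862e-01]), 'dq': array([-1.52261176e-03,  8.28317940e-04, -1.32553495e-03,  9.34122216e-04,
        5.28223483e-05, -4.52084140e-04]), 'effort': array([ 5.12673487e-04, -4.33677721e+01, -2.46014786e+01,  2.28960168e-06,
        7.93395331e-03,  2.41336704e-05]), 'ee_pos': array([ 0.12312812, -0.50994277,  0.23062322]), 'eef_rot': array([-7.71450961e-04,  9.92999532e-01,  1.18115769e-01, -3.34555634e-06]), 'wrist_force': array([-0.21190153,  0.09983511, -0.81489643]), 'ft_torque': array([ 0.00274291, -0.05184657,  0.03590016]), 'finger_force': 0.0, 'width': 0.08499817705721478}
scene {'fx': 375.65467902038654, 'fy': 375.65467902038654, 'cx': 257.0330249830179, 'cy': 188.97869044325884, 'R': array([[ 0.22560978,  0.97416283, -0.01034452],
       [ 0.82753932, -0.19723423, -0.5256209 ],
       [-0.51408064,  0.11002472, -0.85065602]]), 't': array([-0.18983832, -0.36502877,  1.33731491])}
top {'fx': 346.9792055871082, 'fy': 346.9792055871082, 'cx': 250.8413383054234, 'cy': 191.19972139366106, 'R': array([[-3.85785874e-02, -9.99255324e-01, -7.00404876e-04],
       [-9.70671409e-01,  3.76414701e-02, -2.37445016e-01],
       [ 2.37294561e-01, -8.48043031e-03, -9.71400728e-01]]), 't': array([0.05618403, 0.55534838, 0.72805974])}
{'fx': 291.52720686575697, 'fy': 291.52720686575697, 'cx': 252.42807183324072, 'cy': 190.71470752643876, 'hand_eye': array([[ 1.20052485e-03, -9.57242467e-01, -2.89284319e-01,
         7.35762709e-02],
       [ 9.99999090e-01,  1.32713161e-03, -2.41502826e-04,
        -4.90397136e-04],
       [ 6.15095126e-04, -2.89283766e-01,  9.57243190e-01,
        -1.41599701e-01],
       [ 0.00000000e+00,  0.00000000e+00,  0.00000000e+00,
         1.00000000e+00]])}
```

View pics/top0.png

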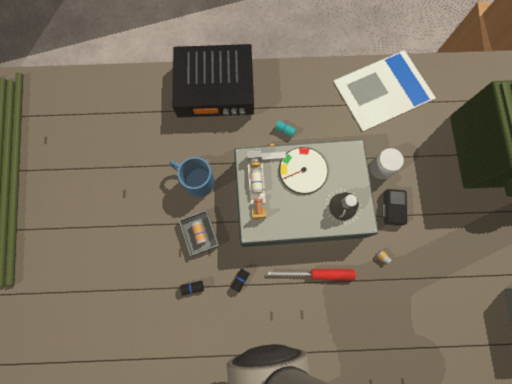

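View pics/scene0.png

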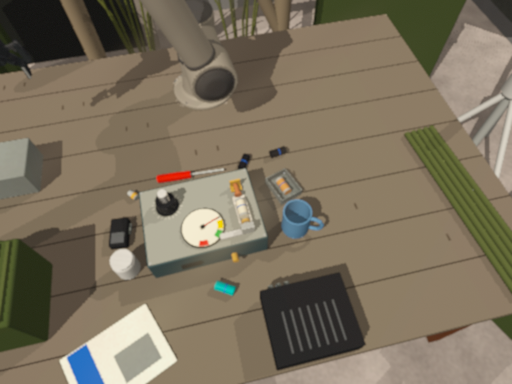

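Top view: the coupler's panel has its corners near (237,150), (364,142), (374,235) and (240,243). The knob is at about (345,206), with its silvery top at (350,201). The gauge is at (304,170), and the trough at (257,180) holds the white rod. Capacitor-like objects: black ones at (192,288) and (240,280), turquoise at (285,129), brown in the tray at (199,233), and white in the trough at (257,180). The white one in the holder is the one meant. I'll enlarge both views to confirm.

```bash
cat > h.py <<'E'
from bench import arm,cams
import cv2,numpy as np
from scipy.spatial.transform import Rotation as Ro
def ray(n,u,v):
    i=cams.camera_info(n);d=np.array([(u-i['cx'])/i['fx'],(v-i['cy'])/i['fy'],1])
    return -i['R'].T@i['t'],i['R'].T@d
def plane(n,u,v,z):
    o,d=ray(n,u,v);return o+d*(z-o[2])/d[2]
def proj(n,X):
    i=cams.camera_info(n);c=i['R']@X+i['t'];return c[:2]/c[2]*[i['fx'],i['fy']]+[i['cx'],i['cy']]
def wpose():
    s=arm.state();q=s['eef_rot'];T=np.eye(4);T[:3,:3]=Ro.from_quat([q[1],q[2],q[3],q[0]]).as_matrix();T[:3,3]=s['ee_pos']
    return T
def wplane(T,u,v,z):
    i=cams.camera_info('wrist');C=T@i['hand_eye'];d=C[:3,:3]@[(u-i['cx'])/i['fx'],(v-i['cy'])/i['fy'],1]
    return C[:3,3]+d*(z-C[2,3])/d[2]
def wproj(T,X):
    i=cams.camera_info('wrist');C=np.linalg.inv(T@i['hand_eye']);c=C[:3,:3]@X+C[:3,3]
    return c[:2]/c[2]*[i['fx'],i['fy']]+[i['cx'],i['cy']]
E
python3 - <<'E'
from h import *
t=cv2.imread('pics/top0.png');s=cv2.imread('pics/scene0.png')
a=cv2.resize(t[130:250,225:385],(800,600),interpolation=3)
cv2.imwrite('pics/topc.png',a)
# panel mask
hsv=cv2.cvtColor(t,cv2.COLOR_BGR2HSV)
print(hsv[200,300],hsv[215,280])
p=hsv[200,300].astype(int)
m=((abs(hsv.astype(int)-p)<[25,18,20]).all(2)).astype(np.uint8)
c=max(cv2.findContours(m,0,2)[0],key=cv2.contourArea);h=cv2.convexHull(c)
q=cv2.approxPolyDP(h,8,True)[:,0];print(q)
for u,v in q:print(plane('top',u,v,.09))
for z,(u,v) in((.156,(350,201)),(.09,(344,208))):print(plane('top',u,v,z))
E
```

```text
[ 26  32 174] [ 26  30 172]
[[476   0]
 [435  52]
 [ 21  65]
 [245   0]]
[ 1.0339869 -0.5622121  0.09     ]
[ 0.88659679 -0.4320255   0.09      ]
[0.89005883 0.58320629 0.09      ]
[1.05724668 0.03036066 0.09      ]
[ 0.50732099 -0.16317352  0.156     ]
[ 0.50558216 -0.16810265  0.09      ]
```

View pics/topc.png

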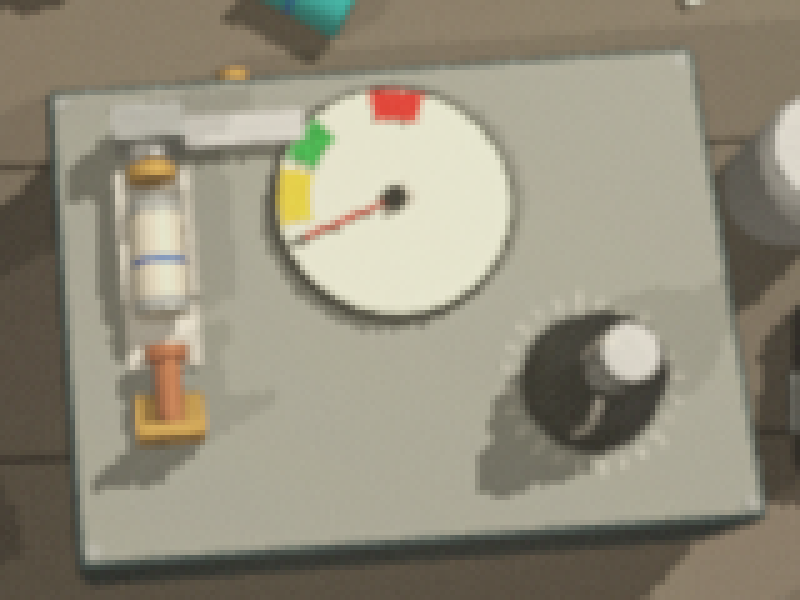

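Enlarged: the white capacitor with its blue ring, crop (160,260), lies in the trough between copper (167,350) and brass (152,170). The knob's outer top is at crop (595,382) and its inner top at (632,350). The gauge centre is at (395,198).

```bash
python3 - <<'E'
from h import *
P=lambda a,b,z:plane('top',225+a/5,130+b/5,z)
c=np.array([P(55,95,.09),P(690,52,.09),P(765,515,.09),P(85,562,.09)])
O=c.mean(0);print(O)
ex=(c[0]+c[1]-c[2]-c[3])/2;ey=(c[0]+c[3]-c[1]-c[2])/2
print(np.linalg.norm(ex),np.linalg.norm(ey),np.arctan2(ex[1],ex[0]),np.arctan2(-ey[0],ey[1]))
th=(np.arctan2(ex[1],ex[0])+np.arctan2(-ey[0],ey[1]))/2
R=np.array([[np.cos(th),-np.sin(th)],[np.sin(th),np.cos(th)]])
print('th',th,'knob pred',O[:2]+R@[-.045,-.08],'outer',P(595,382,.124),'inner',P(632,350,.156))
print('gauge',O[:2]+R@[.04,0],P(395,198,.102))
loc=lambda a,b,z:R.T@(P(a,b,z)[:2]-O[:2])
for n,a,b in(('cu',167,347),('cap-',160,308),('cap+',155,190),('brass',152,182)):print(n,loc(a,b,.108))
E
```

```text
[ 0.55033221 -0.08516783  0.09      ]
0.21355976344072342 0.2936735696992965 0.034115319372410684 0.03142935659045313
th 0.03277233798143191 knob pred [ 0.50797769 -0.16659936] outer [ 0.50276462 -0.15894317  0.124     ] inner [ 0.50926384 -0.16620928  0.156     ]
gauge [ 0.59031074 -0.08385717] [ 0.59329771 -0.08488041  0.102     ]
cu [-0.01864948  0.1052776 ]
cap- [-0.00117026  0.10698206]
cap+ [0.05239514 0.10513762]
brass [0.05617636 0.10618226]
```

Call:
servo_tool(plan=[[40,-21.5,0,0,85],[40,-21.5,0,0,85],[40,-21.5,0,0,85],[40,-21.5,0,0,85],[40,-21.5,0,0,85],[40,-21.5,0,0,85],[40,-21.5,0,0,85],[40,-21.5,0,0,85],[40,-21.5,0,0,85],[40,-21.5,0,0,85]])

```text
time_s: 1.1
ee_pos: [0.4626, -0.2059, 0.2311]
eef_rot: [-0.0, 0.993, 0.118, -0.0]
wrist_force: [-0.0, -0.8, 1.0]
width: 0.0849
finger_force: 0.0
```

Call:
servo_tool(plan=[[27,-14.5,0,0,85],[28,-14.5,0,0,85],[0,0,0,-8.5,85],[0,0,0,-8.5,85],[0,0,0,-8.5,85],[0,0,0,-8.5,85],[0,0,0,-8.5,85],[0,0,0,-8.5,85],[0,0,0,-8.5,85],[0,0,0,-8.5,85]])

```text
time_s: 2.1
ee_pos: [0.508, -0.1663, 0.2309]
eef_rot: [-0.0, 0.755, 0.656, -0.0]
wrist_force: [0.5, -0.8, -0.7]
width: 0.0849
finger_force: 0.0
```

Call:
servo_tool(plan=[[0,0,0,-8.5,85],[0,0,0,-8.5,85],[0,0,0,-8.5,85],[0,0,0,-8.5,85],[0,0,0,-8.5,85],[0,0,0,-8.5,85],[0,0,0,-8.5,85],[0,0,0,-8.5,85],[0,0,0,-8.5,85],[0,0,0,-8.5,85]])

```text
time_s: 3.1
ee_pos: [0.508, -0.1663, 0.2308]
eef_rot: [-0.001, 0.114, 0.993, 0.0]
wrist_force: [-0.2, 0.3, 0.9]
width: 0.0847
finger_force: 0.0
```

Call:
servo_tool(plan=[[0,0,0,-8.5,85],[0,0,0,-8.5,85],[0,0,0,-8.5,85],[0,0,0,-8.5,85],[0,0,0,-8.5,85],[0,0,0,-8.5,85],[0,0,0,0,85],[0,0,0,0,85],[0,0,0,0,85],[0,0,0,0,85]])

```text
time_s: 4.1
ee_pos: [0.5082, -0.1664, 0.2312]
eef_rot: [-0.0, -0.321, 0.947, -0.0]
wrist_force: [0.1, 0.2, 0.0]
width: 0.085
finger_force: 0.0
```

```bash
python3 - <<'E'
from h import *
s=arm.state();T=wpose();w=cams.snapshot('wrist');t=cams.snapshot('top')
print(s['time_s'],s['joints'],s['ee_pos'],T[:3,0],s['wrist_force'])
np.save('T1.npy',T);cv2.imwrite('pics/w1.png',w[:,:,::-1]);cv2.imwrite('pics/t1.png',t[:,:,::-1])
print(wproj(T,np.array([.508,-.166,.156])),wproj(T,np.array([.508,-.166,.124])))
E
```

```text
4.1 [-4.59765411e-01  3.60046005e-01  1.49733444e+00 -1.18306961e-04
  1.28428959e+00 -2.68446464e+00] [ 0.50821458 -0.16643256  0.23123496] [-7.93695409e-01 -6.08315362e-01  1.35985329e-04] [0.13845273 0.22128058 0.00662954]
[252.11485002 200.65637909] [252.13474952 189.06515847]
```

View pics/w1.png

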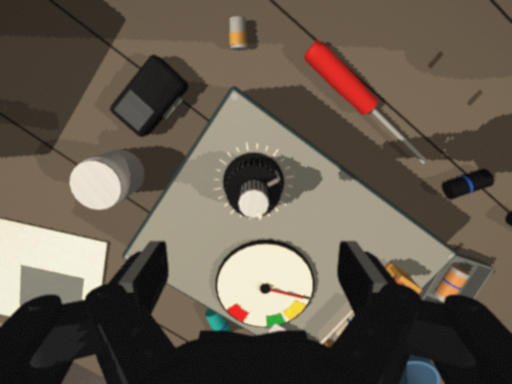

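The wrist view shows the inner knob's top at (254,203) and the outer knob at (253,185). Both agree with the predictions to within about 2 mm. The needle sits at rest and the approach is clear, so I'll descend and grip the outer knob.

Call:
servo_tool(plan=[[0,0,20,0,85],[0,0,20,0,85],[0,0,20,0,85],[0,0,20,0,85],[0,0,20,0,85],[0,0,15,0,85],[0,0,10,0,85],[0,0,6,0,85],[0,0,3,0,85],[0,0,0,0,85]])

```text
time_s: 5.2
ee_pos: [0.5084, -0.1665, 0.0974]
eef_rot: [0.0, -0.322, 0.947, -0.0]
wrist_force: [-0.4, -0.9, 0.2]
width: 0.0851
finger_force: 0.0
```

Call:
servo_tool(plan=[[0,0,0,0,60],[0,0,0,0,55],[0,0,0,0,45],[0,0,0,0,45],[0,0,0,0,45],[0,0,0,0,45],[0,0,0,0,45],[0,0,0,0,45],[0,0,0,0,45],[0,0,0,0,45]], force=50)

```text
time_s: 6.2
ee_pos: [0.508, -0.1659, 0.0982]
eef_rot: [0.0, -0.322, 0.947, 0.0]
wrist_force: [-3.7, 2.9, 5.9]
width: 0.0484
finger_force: 51.3
```

```bash
python3 - <<'E'
from h import *
s=arm.state();T=wpose();w=cams.snapshot('wrist');t=cams.snapshot('top')
print(s['time_s'],s['joints'][5],s['ee_pos'],T[:3,1],s['wrist_force'],s['ft_torque'],s['width'],s['finger_force'])
t=cv2.resize(t[130:250,225:385],(512,384),interpolation=3)
cv2.imwrite('pics/c2.png',cv2.resize(np.hstack([w,t])[:,:,::-1],(800,300),interpolation=cv2.INTER_AREA))
E
```

```text
6.2 -2.686148181264985 [ 0.50797006 -0.16592316  0.09816409] [-6.09730533e-01  7.92608645e-01  4.62670644e-04] [-3.74262233  2.87318565  5.93265516] [ 0.52970477  0.4920403  -0.0322983 ] 0.04842169778057271 51.281413435935974
```

View pics/c2.png

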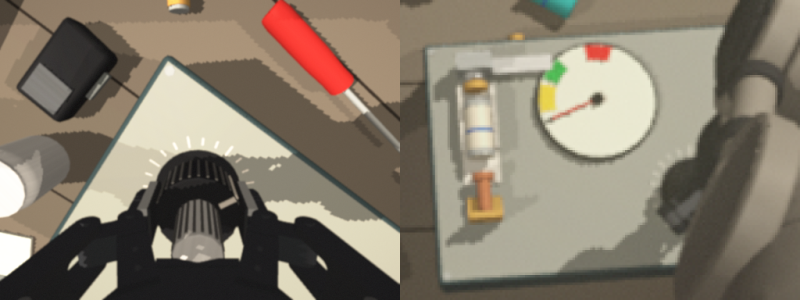

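Left (wrist): the fingers straddle the black outer knob with the inner knob free. Right (top crop): the gauge, trough and resting needle remain visible. I'll build a needle reader and start turning.

```bash
cat >> h.py <<'E'
O=np.array([.5503,-.0852]);th=.0328
R2=np.array([[np.cos(th),-np.sin(th)],[np.sin(th),np.cos(th)]])
def loc(u,v,z): return R2.T@(plane('top',u,v,z)[:2]-O)
def gauge(t):
    f=t.astype(float);s=f[...,0]-f[...,1:].max(2)   # redness
    c=np.array([.0435,0.0]);c=loc(304,169.6,.102)
    A=[];W=[]
    for v in range(150,195):
        for u in range(278,330):
            d=loc(u,v,.102)-c;r=np.hypot(*d)
            if .008<r<.036 and s[v,u]>12: A.append(np.arctan2(d[0],d[1]));W.append(s[v,u])  # cw from +y
    A=np.array(A);W=np.array(W)
    return (np.angle((W*np.exp(1j*A)).sum())+.35 if len(A) else None),len(A)
def trough(t):
    h=cv2.cvtColor(t,cv2.COLOR_RGB2HSV).astype(int);P=[]
    for v in range(150,222):
        w=t[v,253:263].mean(0)
        P.append((v,round(loc(257,v,.108)[0]*1e3,1),*w.astype(int)))
    return P
def rep():
    s=arm.state();t=cams.snapshot('top');w=s['ft_torque']
    print('t',s['time_s'],'j6',s['joints'][5].round(4),'gauge',gauge(t),'Fw',s['wrist_force'].round(1),'Mz',w.round(3),'pos',s['ee_pos'].round(4),s['width'].round(4))
    return t
E
python3 - <<'E'
from h import *
t=cv2.imread('pics/top0.png')[:,:,::-1];print(gauge(t))
t=rep();print(trough(t)[::1])
E
```

```text
(np.float64(0.07667167012528558), 30)Traceback (most recent call last):
  File "<stdin>", line 3, in <module>
  File "h.py", line 41, in rep
    print('t',s['time_s'],'j6',s['joints'][5].round(4),'gauge',gauge(t),'Fw',s['wrist_force'].round(1),'Mz',w.round(3),'pos',s['ee_pos'].round(4),s['width'].round(4))
                                                                                                                                                  ^^^^^^^^^^^^^^^^
AttributeError: 'float' object has no attribute 'round'
```

Call:
servo_tool(plan=[[0,0,0,3,45],[0,0,0,6,45],[0,0,0,7,45],[0,0,0,7,45],[0,0,0,7,45],[0,0,0,7,45],[0,0,0,7,45],[0,0,0,7,45],[0,0,0,4,45],[0,0,0,0,45]])

```text
time_s: 7.35
ee_pos: [0.5075, -0.1634, 0.0981]
eef_rot: [-0.001, 0.153, 0.988, 0.002]
wrist_force: [-3.1, 12.8, 10.1]
width: 0.0486
finger_force: 51.9
```

```bash
python3 - <<'E'
from h import *
t=rep();print(trough(t)[15:65:1])
E
```

```text
Traceback (most recent call last):
  File "h.py", line 41, in rep
    print('t',s['time_s'],'j6',s['joints'][5].round(4),'gauge',gauge(t),'Fw',s['wrist_force'].round(1),'Mz',w.round(3),'pos',s['ee_pos'].round(4),s['width'].round(4))
                                                                                                                                                  ^^^^^^^^^^^^^^^^
AttributeError: 'float' object has no attribute 'round'
```

```bash
sed -i "s/s\['width'\].round(4)/round(s['width'],4)/" h.py; python3 - <<'E'
from h import *
t=rep();print(*[(p[0],float(p[1]),*map(int,p[2:])) for p in trough(t)[8:60]])
cv2.imwrite('pics/c3.png',cv2.resize(t[130:250,225:385],(800,600),interpolation=3)[:,:,::-1])
E
```

```text
t 7.4 j6 -1.7256 gauge (np.float64(0.07593749580342668), 30) Fw [-3.1 12.1 10. ] Mz [ 1.981  0.519 -0.18 ] pos [ 0.5075 -0.1634  0.0981] 0.0488
(158, 75.5, 122, 119, 108) (159, 73.1, 136, 132, 122) (160, 70.8, 137, 133, 122) (161, 68.5, 133, 119, 95) (162, 66.1, 170, 143, 93) (163, 63.8, 198, 167, 107) (164, 61.5, 195, 164, 106) (165, 59.2, 154, 130, 94) (166, 56.9, 148, 131, 102) (167, 54.6, 160, 148, 126) (168, 52.3, 165, 158, 142) (169, 50.0, 174, 169, 154) (170, 47.7, 186, 182, 169) (171, 45.4, 194, 190, 173) (172, 43.1, 211, 204, 182) (173, 40.8, 224, 216, 191) (174, 38.5, 223, 215, 190) (175, 36.2, 222, 214, 189) (176, 34.0, 221, 213, 188) (177, 31.7, 222, 214, 189) (178, 29.4, 222, 214, 189) (179, 27.2, 222, 214, 189) (180, 24.9, 207, 201, 186) (181, 22.6, 148, 159, 179) (182, 20.4, 181, 181, 182) (183, 18.1, 222, 213, 189) (184, 15.9, 223, 215, 189) (185, 13.6, 222, 214, 188) (186, 11.4, 222, 214, 188) (187, 9.1, 222, 213, 188) (188, 6.9, 214, 206, 182) (189, 4.7, 192, 186, 170) (190, 2.4, 179, 177, 164) (191, 0.2, 169, 166, 151) (192, -2.0, 143, 135, 117) (193, -4.2, 151, 142, 123) (194, -6.5, 176, 159, 138) (195, -8.7, 186, 149, 120) (196, -10.9, 185, 131, 96) (197, -13.1, 173, 121, 88) (198, -15.3, 147, 109, 84) (199, -17.5, 169, 133, 106) (200, -19.7, 187, 151, 123) (201, -21.9, 187, 151, 123) (202, -24.1, 184, 148, 120) (203, -26.3, 173, 136, 106) (204, -28.5, 163, 124, 93) (205, -30.7, 171, 127, 86) (206, -32.9, 179, 129, 80) (207, -35.0, 178, 128, 80) (208, -37.2, 176, 127, 79) (209, -39.4, 173, 124, 77)
```

View pics/c3.png

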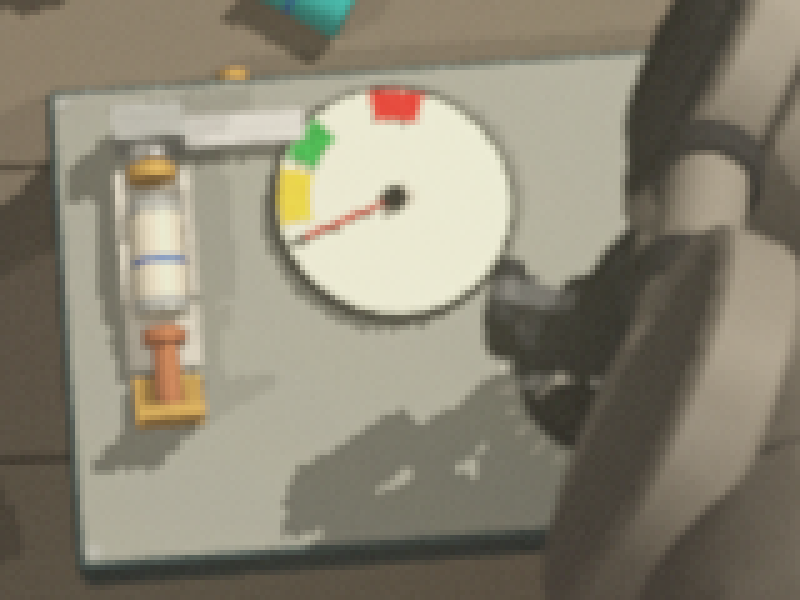

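The copper contact has advanced about 8 mm. Its front is now at crop (165,325) and the capacitor's end at (160,308), leaving about 5 to 11 mm. The needle is at rest. I'll recentre a little and go on in smaller turns.

Call:
servo_tool(plan=[[0,1.5,0,0,45],[0,1,0,0,45],[0,0,0,4,45],[0,0,0,5,45],[0,0,0,5,45],[0,0,0,5,45],[0,0,0,5,45],[0,0,0,4,45],[0,0,0,0,45],[0,0,0,0,45]])

```text
time_s: 8.45
ee_pos: [0.5082, -0.1622, 0.0981]
eef_rot: [-0.001, 0.386, 0.922, 0.001]
wrist_force: [-3.9, 7.7, 7.7]
width: 0.0484
finger_force: 51.7
```

```bash
python3 - <<'E'
from h import *
t=rep();print(*[(p[0],float(p[1]),*map(int,p[2:])) for p in trough(t)[13:24]],'\n',*[(p[0],float(p[1]),*map(int,p[2:])) for p in trough(t)[35:52]])
E
```

```text
t 8.45 j6 -1.2325 gauge (np.float64(0.07648500125902485), 30) Fw [-3.9  7.7  7.7] Mz [ 1.302  0.689 -0.147] pos [ 0.5082 -0.1622  0.0981] 0.0484
(163, 63.8, 198, 167, 107) (164, 61.5, 196, 164, 107) (165, 59.2, 153, 130, 93) (166, 56.9, 148, 131, 104) (167, 54.6, 160, 148, 127) (168, 52.3, 165, 158, 142) (169, 50.0, 174, 169, 154) (170, 47.7, 187, 183, 169) (171, 45.4, 194, 190, 173) (172, 43.1, 212, 205, 183) (173, 40.8, 224, 216, 191) 
 (185, 13.6, 222, 214, 188) (186, 11.4, 222, 214, 188) (187, 9.1, 222, 213, 188) (188, 6.9, 215, 207, 183) (189, 4.7, 192, 186, 170) (190, 2.4, 180, 177, 164) (191, 0.2, 169, 166, 152) (192, -2.0, 148, 134, 114) (193, -4.2, 167, 130, 101) (194, -6.5, 186, 133, 98) (195, -8.7, 177, 125, 92) (196, -10.9, 150, 110, 83) (197, -13.1, 166, 130, 103) (198, -15.3, 187, 151, 122) (199, -17.5, 188, 153, 125) (200, -19.7, 187, 151, 124) (201, -21.9, 186, 150, 122)
```

Call:
servo_tool(plan=[[0,0.5,0,0,45],[0,0.5,0,0,45],[0,0,0,2,45],[0,0,0,2,45],[0,0,0,2,45],[0,0,0,2,45],[0,0,0,0,45],[0,0,0,0,45],[0,0,0,0,45],[0,0,0,0,45]])

```text
time_s: 9.5
ee_pos: [0.5085, -0.1619, 0.0981]
eef_rot: [-0.001, 0.45, 0.893, 0.001]
wrist_force: [-5.5, 5.9, 10.5]
width: 0.0485
finger_force: 51.8
```

```bash
cat > m.py <<'E'
from h import *
t=rep();f=t[160:215,253:263].astype(float).mean(1);v=np.arange(160,215)
b=np.clip(f[:,2]-f[:,0]+30,0,None)[15:30];print('ring',round((b*v[15:30]).sum()/b.sum(),2))
print(*[(int(a),*map(int,x)) for a,x in zip(v,f) if a in(164,165,166,167,168,190,191,192,193,194)])
E
python3 m.py
```

```text
t 9.5 j6 -1.0912 gauge (np.float64(0.07643842236521087), 30) Fw [-5.5  5.9 10.5] Mz [ 0.939  0.955 -0.142] pos [ 0.5085 -0.1619  0.0981] 0.0485
ring 181.82
(164, 196, 164, 107) (165, 153, 130, 93) (166, 148, 131, 103) (167, 160, 148, 126) (168, 165, 158, 142) (190, 179, 177, 164) (191, 169, 166, 152) (192, 158, 133, 111) (193, 181, 130, 96) (194, 183, 129, 94)
```

Call:
servo_tool(plan=[[0,0,0,2,45],[0,0,0,2,45],[0,0,0,2,45],[0,0,0,2,45],[0,0,0,0,45],[0,0,0,0,45],[0,0,0,0,45],[0,0,0,0,45],[0,0,0,0,45],[0,0,0,0,45]])

```text
time_s: 10.55
ee_pos: [0.5088, -0.1617, 0.0981]
eef_rot: [-0.001, 0.511, 0.86, 0.001]
wrist_force: [-4.2, 7.0, 9.0]
width: 0.0485
finger_force: 51.7
```

```bash
python3 m.py
```

```text
t 10.55 j6 -0.9516 gauge (np.float64(0.0762160580857576), 30) Fw [-4.2  7.   9. ] Mz [ 1.143  0.743 -0.154] pos [ 0.5088 -0.1617  0.0981] 0.0485
ring 181.83
(164, 196, 165, 107) (165, 153, 130, 93) (166, 149, 131, 103) (167, 161, 148, 127) (168, 165, 158, 142) (190, 179, 177, 164) (191, 171, 165, 150) (192, 164, 131, 106) (193, 184, 130, 93) (194, 177, 125, 91)
```

Call:
servo_tool(plan=[[0,0,0,2,45],[0,0,0,2,45],[0,0,0,2,45],[0,0,0,2,45],[0,0,0,0,45],[0,0,0,0,45],[0,0,0,0,45],[0,0,0,0,45],[0,0,0,0,45],[0,0,0,0,45]])

```text
time_s: 11.6
ee_pos: [0.5092, -0.1615, 0.0982]
eef_rot: [-0.001, 0.57, 0.822, 0.001]
wrist_force: [-2.9, 8.4, 8.5]
width: 0.0487
finger_force: 51.6
```

```bash
python3 m.py
```

```text
t 11.6 j6 -0.812 gauge (np.float64(0.0762191132938142), 30) Fw [-2.9  8.4  8.5] Mz [ 1.243  0.516 -0.156] pos [ 0.5092 -0.1615  0.0982] 0.0487
ring 181.9
(164, 196, 164, 107) (165, 153, 130, 94) (166, 149, 132, 103) (167, 160, 148, 127) (168, 165, 159, 142) (190, 175, 173, 161) (191, 166, 154, 138) (192, 170, 125, 96) (193, 183, 129, 93) (194, 167, 118, 87)
```

Call:
servo_tool(plan=[[0,0,0,2,45],[0,0,0,2,45],[0,0,0,2,45],[0,0,0,1,45],[0,0,0,0,45],[0,0,0,0,45],[0,0,0,0,45],[0,0,0,0,45],[0,0,0,0,45],[0,0,0,0,45]])

```text
time_s: 12.65
ee_pos: [0.5095, -0.1614, 0.0981]
eef_rot: [-0.001, 0.619, 0.786, 0.001]
wrist_force: [-1.7, 8.9, 7.5]
width: 0.0485
finger_force: 51.6
```

```bash
python3 m.py
```

```text
t 12.65 j6 -0.6899 gauge (np.float64(0.0757939651599766), 30) Fw [-1.7  8.9  7.5] Mz [ 1.413  0.329 -0.12 ] pos [ 0.5095 -0.1614  0.0981] 0.0485
ring 181.91
(164, 196, 164, 107) (165, 154, 130, 94) (166, 148, 131, 103) (167, 159, 147, 125) (168, 169, 163, 148) (190, 172, 168, 155) (191, 164, 137, 116) (192, 180, 127, 93) (193, 178, 125, 90) (194, 150, 110, 84)
```

Call:
servo_tool(plan=[[0,0,0,2,45],[0,0,0,2,45],[0,0,0,2,45],[0,0,0,1,45],[0,0,0,0,45],[0,0,0,0,45],[0,0,0,0,45],[0,0,0,0,45],[0,0,0,0,45],[0,0,0,0,45]])

```text
time_s: 13.7
ee_pos: [0.5098, -0.1614, 0.0982]
eef_rot: [-0.001, 0.666, 0.746, 0.001]
wrist_force: [-0.6, 9.2, 6.0]
width: 0.0484
finger_force: 51.5
```

```bash
python3 m.py
```

```text
t 13.7 j6 -0.5677 gauge (np.float64(0.07587939913755942), 30) Fw [-0.6  9.2  6. ] Mz [ 1.479  0.081 -0.072] pos [ 0.5098 -0.1614  0.0982] 0.0484
ring 181.92
(164, 196, 164, 107) (165, 153, 130, 93) (166, 148, 131, 103) (167, 162, 151, 131) (168, 176, 171, 157) (190, 168, 157, 143) (191, 168, 125, 97) (192, 183, 128, 93) (193, 168, 119, 87) (194, 143, 110, 87)
```

Call:
servo_tool(plan=[[0,0,0,2,45],[0,0,0,2,45],[0,0,0,2,45],[0,0,0,1,45],[0,0,0,0,45],[0,0,0,0,45],[0,0,0,0,45],[0,0,0,0,45],[0,0,0,0,45],[0,0,0,0,45]])

```text
time_s: 14.75
ee_pos: [0.5102, -0.1613, 0.0982]
eef_rot: [-0.001, 0.71, 0.704, 0.001]
wrist_force: [1.1, 10.0, 6.0]
width: 0.0484
finger_force: 51.4
```

```bash
python3 m.py
```

```text
t 14.75 j6 -0.4456 gauge (np.float64(0.07586544830864855), 30) Fw [ 1.1 10.   6. ] Mz [ 1.519 -0.05  -0.15 ] pos [ 0.5102 -0.1613  0.0982] 0.0484
ring 181.7
(164, 195, 164, 107) (165, 153, 129, 93) (166, 145, 128, 101) (167, 163, 154, 135) (168, 182, 178, 165) (190, 163, 140, 120) (191, 177, 125, 93) (192, 178, 125, 90) (193, 151, 109, 82) (194, 157, 122, 97)
```

Call:
servo_tool(plan=[[0,0,0,2,45],[0,0,0,2,45],[0,0,0,2,45],[0,0,0,1,45],[0,0,0,0,45],[0,0,0,0,45],[0,0,0,0,45],[0,0,0,0,45],[0,0,0,0,45],[0,0,0,0,45]])

```text
time_s: 15.8
ee_pos: [0.5105, -0.1614, 0.0982]
eef_rot: [-0.0, 0.752, 0.66, 0.002]
wrist_force: [3.4, 8.9, 4.3]
width: 0.0483
finger_force: 51.3
```

```bash
python3 m.py
```

```text
t 15.8 j6 -0.3234 gauge (np.float64(0.07564699689652954), 30) Fw [3.4 8.9 4.3] Mz [ 1.484 -0.301 -0.07 ] pos [ 0.5105 -0.1614  0.0982] 0.0483
ring 181.35
(164, 195, 163, 106) (165, 152, 128, 92) (166, 145, 129, 103) (167, 166, 158, 141) (168, 186, 182, 169) (190, 164, 127, 101) (191, 180, 125, 89) (192, 170, 120, 88) (193, 143, 109, 85) (194, 168, 135, 110)
```

Call:
servo_tool(plan=[[0,0,0,2,45],[0,0,0,2,45],[0,0,0,2,45],[0,0,0,1,45],[0,0,0,0,45],[0,0,0,0,45],[0,0,0,0,45],[0,0,0,0,45],[0,0,0,0,45],[0,0,0,0,45]])

```text
time_s: 16.85
ee_pos: [0.5108, -0.1614, 0.0982]
eef_rot: [-0.0, 0.79, 0.613, 0.002]
wrist_force: [3.7, 9.8, 4.5]
width: 0.0485
finger_force: 51.3
```

```bash
python3 m.py
```

```text
t 16.85 j6 -0.2012 gauge (np.float64(0.07743796168744238), 29) Fw [3.7 9.8 4.5] Mz [ 1.59  -0.454 -0.07 ] pos [ 0.5108 -0.1614  0.0982] 0.0485
ring 180.9
(164, 195, 163, 106) (165, 151, 128, 92) (166, 150, 138, 116) (167, 174, 168, 152) (168, 186, 182, 169) (190, 168, 120, 89) (191, 175, 121, 86) (192, 156, 112, 84) (193, 157, 123, 98) (194, 185, 150, 122)
```

Call:
servo_tool(plan=[[0,0,0,2,45],[0,0,0,2,45],[0,0,0,2,45],[0,0,0,1,45],[0,0,0,0,45],[0,0,0,0,45],[0,0,0,0,45],[0,0,0,0,45],[0,0,0,0,45],[0,0,0,0,45]])

```text
time_s: 17.9
ee_pos: [0.5112, -0.1615, 0.0982]
eef_rot: [0.0, 0.826, 0.563, 0.002]
wrist_force: [4.5, 10.2, 3.2]
width: 0.0488
finger_force: 51.2
```

```bash
python3 m.py
```

```text
t 17.9 j6 -0.079 gauge (np.float64(0.07634896487398768), 30) Fw [ 4.5 10.2  3.2] Mz [ 1.46  -0.625 -0.088] pos [ 0.5112 -0.1615  0.0982] 0.0488
ring 180.48
(164, 193, 161, 104) (165, 151, 129, 96) (166, 162, 153, 136) (167, 185, 181, 167) (168, 191, 187, 172) (190, 177, 123, 87) (191, 171, 119, 86) (192, 139, 104, 80) (193, 158, 124, 99) (194, 186, 150, 122)
```

Call:
servo_tool(plan=[[0,0,0,2,45],[0,0,0,2,45],[0,0,0,2,45],[0,0,0,0,45],[0,0,0,0,45],[0,0,0,0,45],[0,0,0,0,45],[0,0,0,0,45],[0,0,0,0,45],[0,0,0,0,45]])

```text
time_s: 18.95
ee_pos: [0.5114, -0.1616, 0.0982]
eef_rot: [0.0, 0.855, 0.519, 0.002]
wrist_force: [6.1, 8.6, 2.2]
width: 0.0484
finger_force: 51.1
```

```bash
python3 m.py
```

```text
t 18.95 j6 0.0258 gauge (np.float64(0.07623353367266517), 30) Fw [6.1 8.6 2.2] Mz [ 1.484 -0.819 -0.15 ] pos [ 0.5114 -0.1616  0.0982] 0.0484
ring 180.11
(164, 193, 161, 104) (165, 155, 135, 106) (166, 169, 162, 145) (167, 187, 183, 169) (168, 195, 190, 173) (190, 174, 119, 84) (191, 158, 111, 82) (192, 151, 115, 89) (193, 179, 142, 114) (194, 189, 154, 126)
```

Call:
servo_tool(plan=[[0,0,0,2,45],[0,0,0,2,45],[0,0,0,2,45],[0,0,0,0,45],[0,0,0,0,45],[0,0,0,0,45],[0,0,0,0,45],[0,0,0,0,45],[0,0,0,0,45],[0,0,0,0,45]])

```text
time_s: 20.0
ee_pos: [0.5117, -0.1618, 0.0982]
eef_rot: [0.0, 0.881, 0.474, 0.002]
wrist_force: [7.0, 8.1, 1.0]
width: 0.0486
finger_force: 51.2
```

```bash
python3 m.py
```

```text
t 20.0 j6 0.1305 gauge (np.float64(0.07608665288304234), 30) Fw [7.  8.1 1. ] Mz [ 1.406 -0.904 -0.187] pos [ 0.5117 -0.1618  0.0982] 0.0486
ring 179.76
(164, 193, 161, 105) (165, 162, 147, 124) (166, 180, 176, 161) (167, 188, 184, 170) (168, 202, 196, 177) (190, 169, 117, 83) (191, 142, 101, 76) (192, 153, 117, 92) (193, 181, 143, 115) (194, 186, 150, 122)
```

Call:
servo_tool(plan=[[0,0,0,2,45],[0,0,0,2,45],[0,0,0,2,45],[0,0,0,0,45],[0,0,0,0,45],[0,0,0,0,45],[0,0,0,0,45],[0,0,0,0,45],[0,0,0,0,45],[0,0,0,0,45]])

```text
time_s: 21.05
ee_pos: [0.5119, -0.162, 0.0982]
eef_rot: [0.0, 0.904, 0.427, 0.003]
wrist_force: [6.7, 7.4, 0.6]
width: 0.0487
finger_force: 51.3
```

```bash
python3 m.py
```

```text
t 21.05 j6 0.2353 gauge (np.float64(0.07598427175011424), 30) Fw [6.7 7.4 0.6] Mz [ 1.288 -1.086 -0.138] pos [ 0.5119 -0.162   0.0982] 0.0487
ring 179.4
(164, 193, 163, 110) (165, 169, 156, 135) (166, 185, 182, 169) (167, 191, 187, 171) (168, 205, 198, 177) (190, 161, 112, 80) (191, 134, 99, 76) (192, 159, 123, 97) (193, 183, 147, 118) (194, 186, 150, 122)
```

Call:
servo_tool(plan=[[0,0,0,2,45],[0,0,0,2,45],[0,0,0,2,45],[0,0,0,0,45],[0,0,0,0,45],[0,0,0,0,45],[0,0,0,0,45],[0,0,0,0,45],[0,0,0,0,45],[0,0,0,0,45]])

```text
time_s: 22.1
ee_pos: [0.5121, -0.1621, 0.0982]
eef_rot: [0.001, 0.925, 0.379, 0.003]
wrist_force: [9.1, 7.6, -0.1]
width: 0.0484
finger_force: 51.4
```

```bash
python3 m.py
```

```text
t 22.1 j6 0.34 gauge (np.float64(0.07615618215574754), 30) Fw [ 9.1  7.6 -0.1] Mz [ 1.241 -1.215 -0.164] pos [ 0.5121 -0.1621  0.0982] 0.0484
ring 178.88
(164, 196, 168, 120) (165, 178, 168, 148) (166, 186, 183, 169) (167, 198, 193, 175) (168, 215, 208, 185) (190, 150, 105, 77) (191, 146, 109, 83) (192, 173, 135, 106) (193, 184, 147, 119) (194, 186, 151, 123)
```

Call:
servo_tool(plan=[[0,0,0,2,45],[0,0,0,2,45],[0,0,0,2,45],[0,0,0,0,45],[0,0,0,0,45],[0,0,0,0,45],[0,0,0,0,45],[0,0,0,0,45],[0,0,0,0,45],[0,0,0,0,45]])

```text
time_s: 23.15
ee_pos: [0.5123, -0.1624, 0.0982]
eef_rot: [0.001, 0.944, 0.33, 0.003]
wrist_force: [9.5, 6.1, -0.8]
width: 0.0487
finger_force: 51.6
```

```bash
python3 m.py; python3 - <<'E'
import cv2
from h import *
t=cams.snapshot('top');cv2.imwrite('pics/c4.png',cv2.resize(t[140:220,235:341],(795,600),interpolation=3)[:,:,::-1])
E
```

```text
t 23.15 j6 0.4447 gauge (np.float64(0.07634163755207513), 30) Fw [ 9.5  6.1 -0.8] Mz [ 1.135 -1.315 -0.162] pos [ 0.5123 -0.1624  0.0982] 0.0487
ring 178.55
(164, 199, 174, 135) (165, 188, 181, 165) (166, 187, 183, 169) (167, 201, 195, 175) (168, 219, 211, 187) (190, 136, 99, 75) (191, 148, 113, 88) (192, 178, 140, 111) (193, 184, 148, 119) (194, 186, 150, 122)
```

View pics/c4.png

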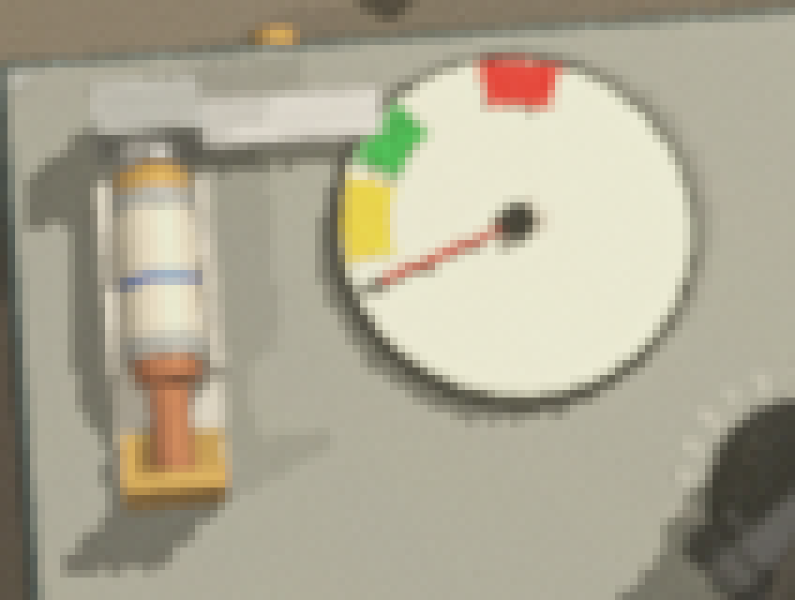

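The capacitor, with its blue ring at crop (160,280), is almost at the brass face at (153,180). The needle is still at rest, its tip at (365,290).

Call:
servo_tool(plan=[[0,0,0,2,45],[0,0,0,2,45],[0,0,0,2,45],[0,0,0,0,45],[0,0,0,0,45],[0,0,0,0,45],[0,0,0,0,45],[0,0,0,0,45],[0,0,0,0,45],[0,0,0,0,45]])

```text
time_s: 24.25
ee_pos: [0.5125, -0.1626, 0.0982]
eef_rot: [0.001, 0.96, 0.28, 0.003]
wrist_force: [10.3, 5.7, -1.1]
width: 0.0483
finger_force: 51.7
```

```bash
python3 m.py
```

```text
t 24.25 j6 0.5494 gauge (np.float64(0.26770049902437926), 33) Fw [10.3  5.7 -1.1] Mz [ 1.056 -1.395 -0.135] pos [ 0.5125 -0.1626  0.0982] 0.0483
ring 178.14
(164, 194, 176, 145) (165, 187, 182, 169) (166, 194, 190, 174) (167, 211, 204, 183) (168, 219, 212, 187) (190, 139, 101, 76) (191, 166, 127, 98) (192, 179, 141, 113) (193, 185, 149, 121) (194, 188, 153, 125)
```

Call:
servo_tool(plan=[[0,0,0,1,45],[0,0,0,1,45],[0,0,0,1,45],[0,0,0,0,45],[0,0,0,0,45],[0,0,0,0,45],[0,0,0,0,45],[0,0,0,0,45],[0,0,0,0,45],[0,0,0,0,45]])

```text
time_s: 25.3
ee_pos: [0.5126, -0.1627, 0.0982]
eef_rot: [0.001, 0.967, 0.255, 0.003]
wrist_force: [10.4, 5.5, -1.9]
width: 0.049
finger_force: 51.7
```

```bash
python3 m.py
```

```text
t 25.3 j6 0.6016 gauge (np.float64(0.46364992132556376), 37) Fw [10.4  5.5 -1.9] Mz [ 1.029 -1.406 -0.038] pos [ 0.5126 -0.1627  0.0982] 0.049
ring 177.9
(164, 192, 177, 149) (165, 187, 183, 169) (166, 196, 191, 174) (167, 212, 205, 182) (168, 219, 211, 186) (190, 141, 105, 79) (191, 167, 129, 100) (192, 180, 142, 113) (193, 185, 149, 121) (194, 188, 153, 125)
```

The needle stands at about 0.39 (0.46 read, less the 0.076 rest bias), inside the yellow band, and has held. Next I'll relieve the side load, let go and rise to the inner knob.

Call:
servo_tool(plan=[[1,0,0,0,45],[1,0,0,0,45],[0.5,0,0,0,45],[0,0,0,0,60],[0,0,0,0,85],[0,0,0,0,85],[0,0,0,0,85],[0,0,0,0,85],[-2.5,0,0,0,85],[0,0,0,0,85]], force=50)

```text
time_s: 26.35
ee_pos: [0.5094, -0.1635, 0.0972]
eef_rot: [-0.0, 0.967, 0.255, -0.0]
wrist_force: [-0.8, -0.6, -0.5]
width: 0.0852
finger_force: 0.0
```

Call:
servo_tool(plan=[[0,0,-10,0,85],[0,0,-10,0,85],[0,0,-10,0,85],[0,0,0,0,85],[0,0,0,0,60],[0,0,0,0,45],[0,0,0,0,38],[0,0,0,0,38],[0,0,0,0,38],[0,0,0,0,38]], force=25)

```text
time_s: 27.35
ee_pos: [0.5097, -0.1633, 0.1271]
eef_rot: [-0.0, 0.967, 0.255, -0.0]
wrist_force: [-0.7, 0.2, 0.4]
width: 0.0377
finger_force: 0.0
```

```bash
python3 m.py;python3 - <<'E'
from h import *
w=cams.snapshot('wrist');cv2.imwrite('pics/w5.png',w[:,:,::-1])
E
```

```text
t 27.35 j6 0.6015 gauge (np.float64(0.46405941958959834), 37) Fw [-0.7  0.2  0.4] Mz [-0.001 -0.072 -0.009] pos [ 0.5097 -0.1633  0.1271] 0.0377
ring 177.89
(164, 196, 181, 152) (165, 190, 186, 172) (166, 199, 194, 177) (167, 216, 209, 186) (168, 222, 215, 190) (190, 145, 107, 82) (191, 171, 132, 103) (192, 183, 145, 116) (193, 188, 152, 124) (194, 191, 156, 128)
```

View pics/w5.png

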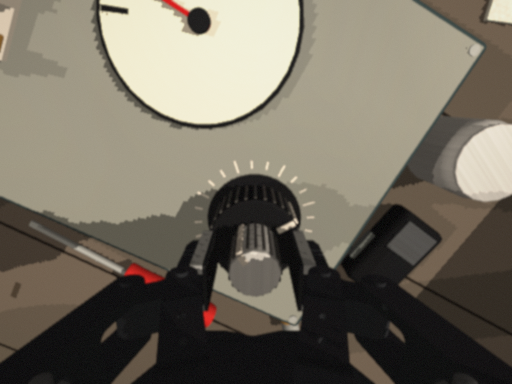

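The fingers straddle the silvery inner knob, whose top is at (255,268), clear of the outer one. I'll raise 2 mm for clearance, close, and turn gently.

Call:
servo_tool(plan=[[0,0,-2,0,38],[0,0,0,0,30],[0,0,0,0,26],[0,0,0,0,20],[0,0,0,0,20],[0,0,0,0,20],[0,0,0,0,20],[0,0,0,0,20],[0,0,0,0,20],[0,0,0,0,20]], force=25)

```text
time_s: 28.45
ee_pos: [0.5101, -0.164, 0.1296]
eef_rot: [0.001, 0.967, 0.255, 0.0]
wrist_force: [1.7, -6.0, 0.9]
width: 0.023
finger_force: 25.9
```

```bash
python3 m.py|head -1
```

```text
t 28.45 j6 0.6015 gauge (np.float64(0.4603023261824398), 33) Fw [ 1.7 -6.   0.9] Mz [-0.804 -0.21  -0.031] pos [ 0.5101 -0.164   0.1296] 0.023
```

Call:
servo_tool(plan=[[0,0,0,3,20],[0,0,0,5,20],[0,0,0,5,20],[0,0,0,5,20],[0,0,0,5,20],[0,0,0,5,20],[0,0,0,2,20],[0,0,0,0,20],[0,0,0,0,20],[0,0,0,0,20]])

```text
time_s: 29.5
ee_pos: [0.5102, -0.164, 0.1296]
eef_rot: [0.001, 1.0, -0.004, 0.001]
wrist_force: [1.2, -4.9, 1.9]
width: 0.0231
finger_force: 26.0
```

```bash
python3 m.py|head -1
```

```text
t 29.5 j6 1.1251 gauge (np.float64(0.656137781372739), 34) Fw [ 1.2 -4.9  1.9] Mz [-0.767 -0.212 -0.045] pos [ 0.5102 -0.164   0.1296] 0.0231
```

Call:
servo_tool(plan=[[0,0,0,3,20],[0,0,0,6,20],[0,0,0,6,20],[0,0,0,6,20],[0,0,0,6,20],[0,0,0,6,20],[0,0,0,6,20],[0,0,0,6,20],[0,0,0,0,20],[0,0,0,0,20]])

```text
time_s: 30.55
ee_pos: [0.5102, -0.164, 0.1297]
eef_rot: [0.0, 0.922, -0.386, 0.001]
wrist_force: [1.5, -5.3, 2.3]
width: 0.0232
finger_force: 25.9
```

```bash
python3 m.py|head -1
```

```text
t 30.55 j6 1.9106 gauge (np.float64(0.9861014563749063), 39) Fw [ 1.5 -5.3  2.3] Mz [-0.756 -0.302 -0.026] pos [ 0.5102 -0.164   0.1297] 0.0232
```

Call:
servo_tool(plan=[[0,0,0,3,20],[0,0,0,4,20],[0,0,0,3,20],[0,0,0,0,20],[0,0,0,0,20],[0,0,0,0,20],[0,0,0,0,20],[0,0,0,0,20],[0,0,0,0,20],[0,0,0,0,20]])

```text
time_s: 31.6
ee_pos: [0.5102, -0.164, 0.1296]
eef_rot: [0.0, 0.885, -0.465, 0.001]
wrist_force: [0.9, -4.9, 2.3]
width: 0.0231
finger_force: 25.9
```

Call:
servo_tool(plan=[[0,0,0,0,30],[0,0,0,0,45],[0,0,0,0,60],[0,0,0,0,60],[0,0,-5,0,60],[0,0,-15,0,60],[0,0,-20,0,60],[0,0,-20,0,60],[0,0,-20,0,60],[0,0,0,0,60]])

```text
time_s: 32.6
ee_pos: [0.511, -0.1639, 0.2123]
eef_rot: [-0.0, 0.885, -0.465, 0.003]
wrist_force: [0.5, 0.0, -0.2]
width: 0.0598
finger_force: 0.0
```

```bash
python3 m.py|head -1;python3 - <<'E'
from h import *
t=cams.snapshot('top');cv2.imwrite('pics/c6.png',cv2.resize(t[140:220,235:341],(795,600),interpolation=3)[:,:,::-1])
E
```

```text
t 32.6 j6 2.085 gauge (np.float64(1.0656976119156307), 36) Fw [ 0.5  0.  -0.2] Mz [-0.011  0.018  0.035] pos [ 0.511  -0.1639  0.2123] 0.0598
```

View pics/c6.png

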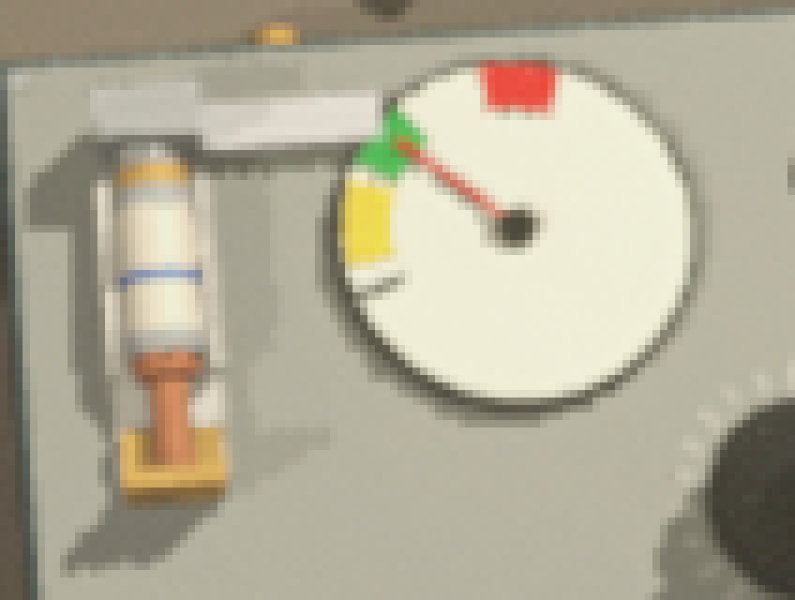

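The needle's tip, at crop (400,143), points to the middle of the green band. The capacitor is clamped and the gripper is clear, so I'm handing in.

```bash
python3 -c "
from bench import order
print(order.hand_in())"
```

```text
the job is handed in; nothing more can be done
None
```

The job is handed in: the capacitor is clamped, the needle rests mid-green at about 1.0 rad, both knobs are released and the gripper is clear; the hand-in gave no verdict.

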